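# Load the guarded parts dryer from a tipping tray

## Task

Slide the clear guard of the grey parts dryer right open, then carry the steel tray over by its blue bar and tip it, open lip down, so that both heatsinks and the terminal block slide into the dryer's chamber. Set the empty tray back down flat on the bench, slide the guard fully shut again, and leave the other things on the bench where they are.

Things in the scene. Friction and masses are not known exactly. Their poses are not given: they have to be found in the camera images.
- dryer: Grey bench dryer, fixed, 150 (x) x 280 (y) x 87 high mm without guard. Origin: centre of its underside; +x its back, +y its left seen from the front. Left half (y 0 to 140): open-topped chamber, 138 x 134 mm inside, back and left walls to z 85 mm, front sill to 45. Right half: solid control half, 85 high. Stands left or right on the bench, turned up to 0.25 rad
- chamber (a point): Centre of the chamber's floor, 26 mm above the dryer's underside; axes as the dryer's. The chamber's opening is straight above it
- guard (a joint): Clear L-shaped guard: top sheet 170 (x) x 140 (y) mm, 96 mm above the dryer's underside, with an apron down the front. Slides along the dryer's y: 0 m = fully shut over the chamber, grows towards the dryer's -y, 0.135 m = fully open over the control half. Needs about 2 N
- guard_handle (a point): Point in the red upright grip plate on the guard, 13 mm below its top edge. Plate 44 mm (dryer x) x 12 mm (dryer y), from 97 to 131 mm above the dryer's underside; the point is at 118 mm. Pinch from above, closing along the dryer's y. Moves with the guard
- tray: Loose polished steel tray, 120 (x) x 76 (y) mm, 0.16 kg, origin at the centre of its underside. Floor 3 mm, walls 3 mm thick and 22 mm high on three sides; the end at -x is an open lip. A blue bar runs across the middle (along y) on side posts at y = +-36 mm. Parts slide off when it is tipped beyond about 25 degrees
- tray_grip (a point): Centre of the blue carrying bar, 71 mm above the tray's underside; the bar is 12 mm thick (tray x), 22 mm tall, 70 mm clear between the posts (tray y). Pinch it from above, closing along the tray's x. Axes as the tray's
- tray_lip (a point): Middle of the tray's open lip edge, 60 mm from the bar towards the tray's -x, 3 mm above the underside
- heatsink_1: Silver finned heatsink, 25 x 40 x 20 mm, loose in the tray; origin at the centre of its underside
- heatsink_2: Another such heatsink, beside the first in the tray
- terminal_block: White screw terminal strip, 12 x 50 x 15 mm, loose in the tray nearer the lip; origin at the centre of its underside
- ipa_bottle: White dispenser bottle with blue collar, 56 mm across, 151 mm tall, standing; origin under its centre. Bystander
- flux_bottle: Brown dropper bottle with black nozzle, 33 mm across, 109 mm tall, standing; origin under its centre. Bystander
- multimeter: Orange multimeter lying, 150 x 69 x 46 mm; origin under its centre. Bystander
- battery_9v: Block battery standing, 18 x 31 x 47 mm; origin under its centre. Bystander
- tape_roll: Roll of black tape lying, 58 mm across, 19 mm high; origin under its centre. Bystander

How it is judged:
By the outcome, as a careful person would: the job done as asked, in the order asked, and still so for the second after the job is handed in, with the robot touching nothing.
It also fails if it takes over 72 s, if anything falls off the work surface, if the arm or the gripper's body presses on something with over 40 N, if the wrist force passes 120 N, or if a joint passes its speed limit or range.

## Robot

A 7-joint arm with a two-finger parallel gripper is mounted at the origin on a cart in front of the work surface, level with it; the furniture and walls round the work are solid. World frame = base frame: x ahead of the robot, y to its left, z up, the work surface at z = 0. Lengths are in m, angles in rad, forces in N, time in s.
With the tool pointing down it reaches from about 0.4 to 0.85 m from the base axis. Payload 10.4 kg.
Tool frame: the origin (TCP) lies at the very end of the fingers, on their centre line; the grasp point (between the pads) lies 19 mm behind it; z points along the fingers, y is the line along which they close (so a half turn about z gives the same grasp; the last joint's range is limited). The gripper opens to 87 mm and grips with 3 to 60 N. Pads are 19 mm wide; open, the fingers measure 117 mm over their backs; the gripper's body (75 mm by 190 mm) begins 51 mm behind the grasp point.
Start: joints at [-1.321, 0.332, -0.065, 1.46, 0.022, 1.35, -0.088], TCP at [0.168, 0.602, 0.223] pointing down, gripper open.
Joint ranges: [-2.6, 2.6], [-0.5, 2.12], [-1.47, 1.34], [0.16, 2.42], [-1.27, 4.41], [0.06, 2.06], [-2.6, 2.6]. Speed limits (rad/s): [2.22, 2.22, 2.79, 2.79, 3.14, 3.14, 3.14].

## Interface

Orientations are given as a unit quaternion [x, y, z, w].
In Python, from bench import status, camera, order gives the robot as it stands.
- The arm moves only by the tool jog_arm, never from a script. Its argument "plan" is a list of rows, each a list of 7 numbers: the turn, a rotation vector about the tool's x, y, z in rad, then the shift along the tool's x, y, z in mm, then the opening, from -1 (shut) to 1 (fully open). A call has 1 to 12 rows; each row is the pose to reach, as a shift and turn from the pose commanded when the call began, along the tool's axes at that moment; what a row does not reach only later rows make up. A row lasts 1/10 s, in which the tool goes at most 50 mm and 8.59 degrees, less where a joint would pass 70% of its speed; a pose out of reach is approached as far as the arm can. A call with a gripper value outside its range is refused whole. The fingers move at their own pace and stop on an object; "squeeze" is the grip in N (left out, the last holds). Time passes only in rows, so rows that repeat a pose let the fingers close. It gives the time, the measured TCP pose, the force, the opening and the grip force at its end, in the units of the state.
- status.read_state(): the state, without advancing time (a new reading comes with each control period).
- camera(name): name is "side" or "top"; returns a dict with "image" (400x640x3 uint8, red, green, blue), "z_map" (400x640 float32, m along the optical axis (not along the pixel's ray), 0 where there is no reading), "fx", "fy", "cx", "cy" (pixels), "world_from_camera" (4x4, takes a point from camera to world coordinates). Camera axes: x right, y down, z forward; pixel columns grow to the right and rows downward; lengths in m; the calibration is good to about 2 mm. A picture is of the moment at which its call begins.
- order.close_job(): hands the job in; it is judged then, once.
The state is a dict: "time": time; "joint_positions": joint angles; "joint_vel": joint speeds; "joint_torque": joint torques, N m; "ee_pos": TCP position; "eef_rot": TCP orientation; "ft_force": force on the tool from outside, world axes, zero at the start; "torque": the same for the moment, N m; "width": finger opening in m; "grip_force": force on a finger pad.
Only numpy, scipy, OpenCV 4.12 (cv2) and the standard library are available. Lean on these libraries where they do the work, as an engineer would, in place of code of your own. Each camera call takes 0.05 s, during which the arm holds its last target. There are 200 camera calls.

## Working session

There is one attempt and no reset: what is moved stays moved. The work goes in short steps, Python scripts to look and compute and a tool call to move; the robot and the scene stay as the last step left them, time stands still between calls to the robot, and variables do not carry over. Pictures are saved under pics/ and viewed, at most 10 in all, crops included, and the job is handed in when it is done.

Besides the shell and the picture viewer there is one more tool, called by a JSON object that holds its "fn" and its "kwargs". jog_arm: Moves the arm, as the interface text tells. Its arguments: {"type":"object","properties":{"plan":{"type":"array"},"squeeze":{"type":"number"}},"required":["plan"]}

```bash
mkdir -p pics; ls; python3 - <<'E'
from bench import status,camera
import cv2,pickle
for n in("top","side"):
    c=camera(n); pickle.dump(c,open(f"pics/{n}0.pkl","wb")); cv2.imwrite(f"pics/{n}0.png",c["image"][:,:,::-1])
    print(n,c["fx"],c["fy"],c["cx"],c["cy"],c["world_from_camera"].round(3).tolist())
print(status.read_state())
E
```

```text
pics
top 395.7014963191243 395.7014963191243 319.51643395524985 203.06886365261698 [[-0.009, -0.995, 0.096, 0.481], [-1.0, 0.009, 0.003, 0.175], [-0.003, -0.096, -0.995, 1.035], [0.0, 0.0, 0.0, 1.0]]
side 416.11638603241363 416.11638603241363 320.4788163594751 206.8802981232101 [[0.963, -0.159, 0.218, 0.298], [-0.269, -0.549, 0.791, -0.691], [-0.006, -0.821, -0.571, 0.724], [0.0, 0.0, 0.0, 1.0]]
{'time': 0.1, 'joint_positions': array([-1.32060631,  0.33282076, -0.0646559 ,  1.46087252,  0.02160922,
        1.34989826, -0.08851302]), 'joint_vel': array([ 0.00332339, -0.00027397,  0.00097421, -0.0006583 , -0.00049583,
        0.00043104,  0.00057961]), 'joint_torque': array([ 8.32037367e-04, -6.24540496e+01,  2.41861196e-02, -3.90718675e+01,
       -6.15153462e-02,  3.65152757e-02,  9.30368265e-05]), 'ee_pos': array([0.16832439, 0.60154012, 0.22181859]), 'eef_rot': array([ 1.35988886e-01,  9.90710148e-01, -6.50071422e-04, -4.75470790e-05]), 'ft_force': array([ 0.30461041,  1.31463149, -0.59707623]), 'torque': array([-0.02812632, -0.02772463, -0.02327446]), 'grip_force': 0.0, 'width': 0.08702860554466134}
```

View pics/top0.png

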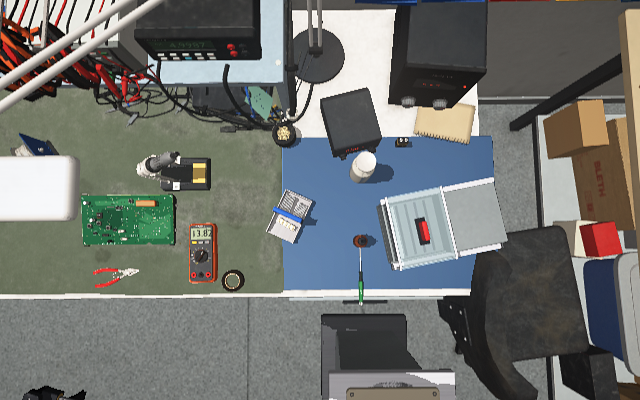

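View pics/side0.png

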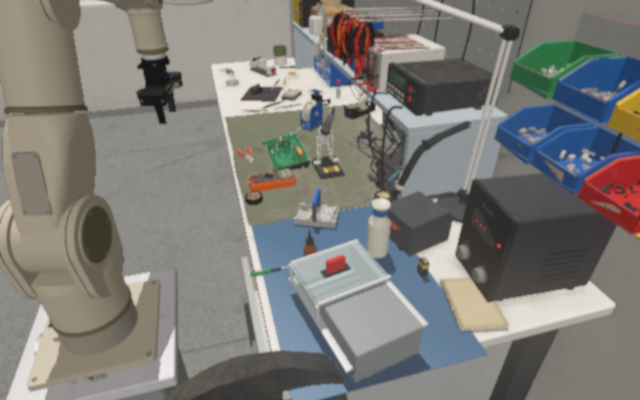

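```bash
python3 - <<'E'
import pickle,cv2,numpy as np
c=pickle.load(open("pics/top0.pkl","rb")); im=c["image"][:,:,::-1]
a=cv2.resize(im[175:255,255:335],None,fx=5,fy=5,interpolation=cv2.INTER_CUBIC)
b=cv2.resize(im[170:280,370:515],None,fx=5,fy=5,interpolation=cv2.INTER_CUBIC)
o=np.zeros((600,800,3),np.uint8); o[:400,:400]=a; cv2.imwrite("pics/cropA.png",a); cv2.imwrite("pics/cropB.png",b)
E
```

```text
(no output)
```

View pics/cropA.png

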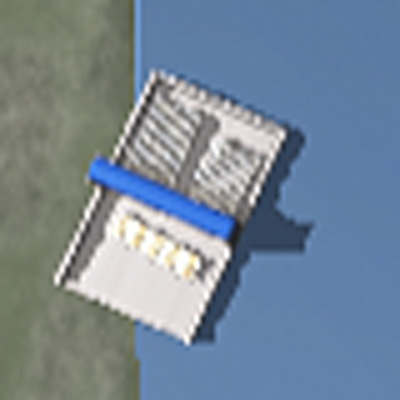

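View pics/cropB.png

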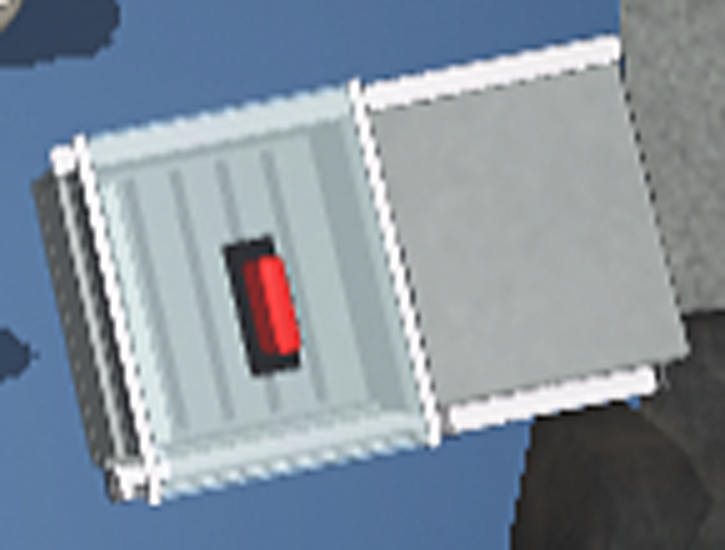

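```bash
cat > h.py <<'E'
import pickle,numpy as np
from scipy.spatial.transform import Rotation as R
def ray(c,u,v,z):
    T=c["world_from_camera"]; d=T[:3,:3]@np.array([(u-c["cx"])/c["fx"],(v-c["cy"])/c["fy"],1]); o=T[:3,3]
    return o+d*(z-o[2])/d[2]
def pix(c,P):
    T=np.linalg.inv(c["world_from_camera"]); p=T[:3,:3]@np.asarray(P)+T[:3,3]
    return np.array([c["fx"]*p[0]/p[2]+c["cx"],c["fy"]*p[1]/p[2]+c["cy"]])
def cloud(c):
    v,u=np.mgrid[:400,:640]; z=c["z_map"]; p=np.stack([(u-c["cx"])/c["fx"]*z,(v-c["cy"])/c["fy"]*z,z],-1)
    T=c["world_from_camera"]; return p@T[:3,:3].T+T[:3,3]
E
python3 - <<'E'
from h import *
c=pickle.load(open("pics/top0.pkl","rb"))
f=lambda u,v,x0,y0,z: ray(c,(u+.5)/5-.5+x0,(v+.5)/5-.5+y0,z)
print("bench z",np.median(cloud(c)[255:265,300:340,2]))
print("ctrl");Q=[f(u,v,370,170,.085) for u,v in[(372,108),(620,65),(688,355),(440,405)]]
print(np.round(Q,3)); print([np.linalg.norm(Q[i]-Q[(i+1)%4]).round(3) for i in range(4)])
H=[f(u,v,370,170,.131) for u,v in[(262,258),(285,255),(300,350),(278,355)]]
print("handle",np.round(H,3),np.mean(H,0)); 
P=cloud(c); im=c["image"].astype(int)
m=(im[...,0]>150)&(im[...,1]<90)&(im[...,2]<90); m[:,:400]=0;m[:,440:]=0;m[:200]=0;m[260:]=0
p=P[m]; p=p[(p[:,2]>.122)&(p[:,2]<.14)]; print("red pts",len(p),p.mean(0),p.min(0),p.max(0))
m=(P[...,2]>.08)&(P[...,2]<.09); m[:,:440]=0;m[:,515:]=0;m[:175]=0;m[265:]=0
import cv2
print("ctrl rect",cv2.minAreaRect((P[m][:,:2]*1000).astype(np.float32)), np.median(P[m][:,2]))
print("bar",[f(u,v,255,175,.082).round(4) for u,v in[(97,170),(230,225)]])
m=(im[...,2]>120)&(im[...,0]<70)&(P[...,2]>.07)&(P[...,2]<.095); m[:,:255]=0;m[:,335:]=0;m[:175]=0;m[255:]=0
print("bar rect",cv2.minAreaRect((P[m][:,:2]*1000).astype(np.float32)),m.sum(),np.median(P[m][:,2]),P[m].mean(0))
print("far end z.025",[f(u,v,255,175,.025).round(4) for u,v in[(155,72),(285,130)]],"lip z.003",[f(u,v,255,175,.003).round(4) for u,v in[(60,285),(190,340)]])
E
```

```text
bench z 0.0033338093198462815
ctrl
[[ 0.598 -0.123  0.085]
 [ 0.618 -0.244  0.085]
 [ 0.478 -0.269  0.085]
 [ 0.455 -0.15   0.085]]
[np.float64(0.122), np.float64(0.142), np.float64(0.121), np.float64(0.145)]
handle [[ 0.524 -0.056  0.131]
 [ 0.525 -0.066  0.131]
 [ 0.482 -0.072  0.131]
 [ 0.48  -0.062  0.131]] [ 0.50284016 -0.06384788  0.131     ]
red pts 90 [ 0.50225857 -0.06216888  0.1340095 ] [ 0.48123698 -0.07011038  0.12909486] [ 0.52211215 -0.05413403  0.13776646]
ctrl rect ((533.39306640625, -191.92886352539062), (174.83309936523438, 132.885009765625), 9.785828590393066) 0.08810580797223427
bar [array([0.5601, 0.2879, 0.082 ]), array([0.5329, 0.2237, 0.082 ])]
bar rect ((545.528076171875, 256.036865234375), (72.2893295288086, 10.986762046813965), 65.47948455810547) 120 0.08523268087785096 [0.54546195 0.25508115 0.08516512]
far end z.025 [array([0.6151, 0.2648, 0.025 ]), array([0.5845, 0.1982, 0.025 ])] lip z.003 [array([0.5068, 0.3163, 0.003 ]), array([0.4777, 0.2487, 0.003 ])]
```

```bash
cat >> h.py <<'E'
def rot(a,th=0):
    a=np.radians(a); B=np.column_stack([[-np.sin(a),np.cos(a),0],[np.cos(a),np.sin(a),0],[0,0,-1]])
    return R.from_matrix(B)*R.from_rotvec([-np.radians(th),0,0])
def rows(*targets,base=None):
    from bench import status
    s=status.read_state(); p,q=(np.array(s["ee_pos"]),R.from_quat(s["eef_rot"])) if base is None else base
    print("t",round(s["time"],2),"pos",p.round(4),"w",round(s["width"],4),"F",np.round(s["ft_force"],1),"j",np.round(s["joint_positions"],2))
    for pos,a,th in targets:
        t=rot(a,th); print(np.round((q.inv()*t).as_rotvec(),3).tolist(),np.round(q.inv().apply(np.array(pos)-p)*1000).tolist())
E
python3 - <<'E'
from h import *
rows(([.36,.35,.24],0,0),([.5025,-.063,.20],-80,0),([.5025,-.063,.105],-80,0))
E
```

```text
t 0.1 pos [0.1683 0.6015 0.2218] w 0.087 F [ 0.3  1.3 -0.6] j [-1.32  0.33 -0.06  1.46  0.02  1.35 -0.09]
[-0.001, 0.001, 1.298] [-252.0, -191.0, -18.0]
[-0.0, 0.002, 2.694] [-501.0, -550.0, 23.0]
[-0.0, 0.002, 2.694] [-501.0, -550.0, 118.0]
```

{"fn": "jog_arm", "kwargs": {"plan": [[0,0,1.3,-252,-191,-18,1],[0,0,1.3,-252,-191,-18,1],[0,0,1.3,-252,-191,-18,1],[0,0,1.3,-252,-191,-18,1],[0,0,1.3,-252,-191,-18,1],[0,0,1.3,-252,-191,-18,1],[0,0,2.694,-501,-550,23,1],[0,0,2.694,-501,-550,23,1],[0,0,2.694,-501,-550,23,1],[0,0,2.694,-501,-550,23,1],[0,0,2.694,-501,-550,23,1],[0,0,2.694,-501,-550,23,1]]}}

```text
time: 1.3
ee_pos: [0.4507, 0.0801, 0.213]
eef_rot: [0.862, 0.507, 0.0, -0.0]
ft_force: [1.2, 1.8, -0.4]
width: 0.087
grip_force: 0.0
```

```bash
python3 - <<'E'
from h import *
rows(([.5025,-.063,.20],-80,0),([.5025,-.063,.105],-80,0))
E
```

```text
t 1.3 pos [0.4507 0.0801 0.213 ] w 0.087 F [ 1.2  1.8 -0.4] j [-0.77 -0.06  0.48  1.92  0.03  1.28 -0.81]
[-0.0, -0.0, 0.888] [-100.0, 115.0, 13.0]
[-0.0, -0.0, 0.888] [-100.0, 115.0, 108.0]
```

{"fn": "jog_arm", "kwargs": {"plan": [[0,0,0.888,-100,115,13,1],[0,0,0.888,-100,115,13,1],[0,0,0.888,-100,115,13,1],[0,0,0.888,-100,115,13,1],[0,0,0.888,-100,115,13,1],[0,0,0.888,-100,115,13,1],[0,0,0.888,-100,115,13,1],[0,0,0.888,-100,115,60,1],[0,0,0.888,-100,115,60,1]]}}

```text
time: 2.2
ee_pos: [0.5002, -0.0605, 0.1491]
eef_rot: [0.996, 0.092, -0.004, 0.0]
ft_force: [-1.3, -0.2, 0.1]
width: 0.087
grip_force: 0.0
```

```bash
python3 - <<'E'
from h import *
rows(([.5025,-.063,.20],-80,0),([.5025,-.063,.105],-80,0))
E
```

```text
t 2.2 pos [ 0.5002 -0.0605  0.1491] w 0.087 F [-1.3 -0.2  0.1] j [-0.6   0.13  0.68  1.9  -0.09  1.15 -1.27]
[-0.001, 0.007, 0.011] [1.0, 3.0, -51.0]
[-0.001, 0.007, 0.011] [2.0, 3.0, 44.0]
```

Descend, then close.

{"fn": "jog_arm", "kwargs": {"plan": [[0,0.007,0.011,2,3,20,1],[0,0.007,0.011,2,3,44,1],[0,0.007,0.011,2,3,44,1],[0,0.007,0.011,2,3,44,-1],[0,0.007,0.011,2,3,44,-1],[0,0.007,0.011,2,3,44,-1],[0,0.007,0.011,2,3,44,-1],[0,0.007,0.011,2,3,44,-1],[0,0.007,0.011,2,3,44,-1],[0,0.007,0.011,2,3,44,-1]], "squeeze": 20}}

```text
time: 3.2
ee_pos: [0.5058, -0.0634, 0.1092]
eef_rot: [0.996, 0.085, 0.003, -0.0]
ft_force: [-0.8, -0.2, -0.3]
width: 0.039
grip_force: 0.0
```

```bash
python3 - <<'E'
from h import *
y=np.array([-.174,.985,0]);p=np.array([.5025,-.063,.105])
rows((p,-80,0),(p-y*.135,-80,0))
E
```

```text
t 3.2 pos [ 0.5058 -0.0634  0.1092] w 0.039 F [-0.8 -0.2 -0.3] j [-0.58  0.19  0.68  1.94 -0.14  1.05 -1.24]
[-0.0, -0.007, -0.005] [-3.0, -1.0, 4.0]
[-0.0, -0.007, -0.005] [-3.0, 134.0, 4.0]
```

{"fn": "jog_arm", "kwargs": {"plan": [[0,0,0,-3,0,3,-1],[0,0,0,-3,0,3,-1],[0,0,0,-3,0,3,-1],[0,0,0,-3,0,3,-1],[0,0,0,-3,0,3,-1],[0,0,0,-3,0,3,-1],[0,0,0,-3,0,3,-1]]}}

```text
time: 3.9
ee_pos: [0.5027, -0.0639, 0.1061]
eef_rot: [0.996, 0.085, 0.003, -0.0]
ft_force: [-1.4, -1.0, -0.7]
width: 0.012
grip_force: 20.0
```

```bash
python3 - <<'E'
from h import *
y=np.array([-.174,.985,0]);p=np.array([.5025,-.063,.105])
rows((p,-80,0),(p-y*.135,-80,0))
E
```

```text
t 3.9 pos [ 0.5027 -0.0639  0.1061] w 0.012 F [-1.4 -1.  -0.7] j [-0.58  0.19  0.68  1.95 -0.14  1.04 -1.24]
[-0.0, -0.007, -0.005] [-0.0, -1.0, 1.0]
[-0.0, -0.007, -0.005] [1.0, 134.0, 1.0]
```

{"fn": "jog_arm", "kwargs": {"plan": [[0,0,0,0,15,0,-1],[0,0,0,0,32,0,-1],[0,0,0,0,50,0,-1],[0,0,0,0,68,0,-1],[0,0,0,0,86,0,-1],[0,0,0,0,104,0,-1],[0,0,0,0,120,0,-1],[0,0,0,0,130,0,-1],[0,0,0,0,136,0,-1],[0,0,0,0,137,0,-1],[0,0,0,0,137,0,-1]]}}

```text
time: 5.0
ee_pos: [0.5267, -0.1878, 0.1058]
eef_rot: [0.996, 0.089, 0.002, -0.008]
ft_force: [-10.2, 38.5, 19.2]
width: 0.0158
grip_force: 19.9
```

```bash
python3 - <<'E'
from h import *
from bench import camera
import cv2
rows(([.5025,-.063,.105],-80,0))
c=camera("top"); s=camera("side"); pickle.dump(c,open("pics/top1.pkl","wb"))
a=cv2.resize(c["image"][150:290,370:520,::-1],(450,420),interpolation=cv2.INTER_CUBIC)
b=cv2.resize(s["image"][220:390,250:450,::-1],(350,298),interpolation=cv2.INTER_CUBIC)
o=np.zeros((420,800,3),np.uint8);o[:,:450]=a;o[:298,450:]=b;cv2.imwrite("pics/v1.png",o)
E
```

```text
t 5.0 pos [ 0.5267 -0.1878  0.1058] w 0.0158 F [-10.2  38.5  19.2] j [-0.33  0.34  0.72  1.81 -0.27  1.09 -0.91]
[-0.016, -0.006, 0.003] [-2.0, -127.0, 3.0]
```

View pics/v1.png

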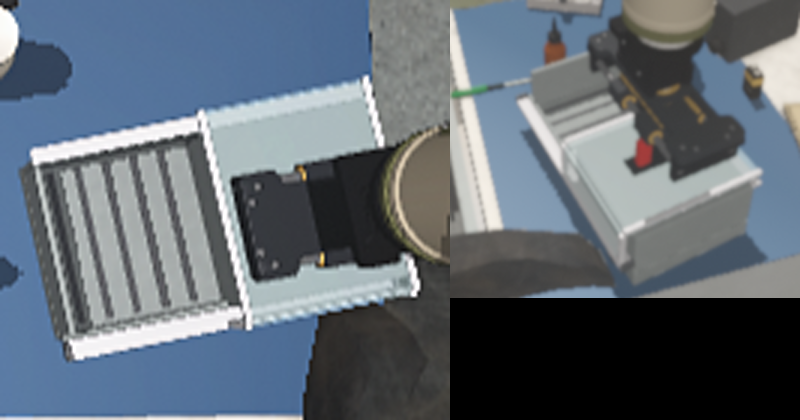

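```bash
python3 - <<'E'
from h import *
c=pickle.load(open("pics/top1.pkl","rb"))
g=lambda u,v,z:ray(c,(u+.5)/3-.5+370,(v+.5)/3-.5+150,z)
f=lambda u,v,z:ray(c,(u+.5)/5-.5+370,(v+.5)/5-.5+170,z)
y=np.array([-.174,.985,0])
A=[f(80,140,.098),f(155,498,.098)];B=[g(203,112,.098),g(250,325,.098)]
A2=[f(355,85,.098),f(435,440,.098)];B2=[g(367,80,.098),g(415,293,.098)]
for a,b in zip(A+A2,B+B2): print(a.round(3),b.round(3),((a-b)@y).round(4))
print("chamber corners z.085",[g(u,v,.085).round(3) for u,v in[(32,155),(200,122)]])
E
```

```text
[0.583 0.02  0.098] [ 0.607 -0.104  0.098] 0.1263
[ 0.414 -0.01   0.098] [ 0.439 -0.134  0.098] 0.1259
[ 0.608 -0.111  0.098] [ 0.631 -0.235  0.098] 0.1259
[ 0.44  -0.142  0.098] [ 0.462 -0.264  0.098] 0.1237
chamber corners z.085 [array([0.575, 0.031, 0.085]), array([ 0.6  , -0.105,  0.085])]
```

{"fn": "jog_arm", "kwargs": {"plan": [[0,0,0,0,0,0,-1],[0,0,0,0,4,0,-1],[0,0,0,0,4,0,-1]]}}

```text
time: 5.4
ee_pos: [0.5274, -0.1916, 0.1058]
eef_rot: [0.996, 0.089, 0.002, -0.008]
ft_force: [-9.9, 39.5, 19.0]
width: 0.0235
grip_force: 19.9
```

{"fn": "jog_arm", "kwargs": {"plan": [[0,0,0,0,-6,0,-1],[0,0,0,0,-9,0,-1],[0,0,0,0,-9,0,-1]]}}

```text
time: 5.7
ee_pos: [0.5264, -0.1859, 0.1059]
eef_rot: [0.996, 0.088, 0.003, -0.005]
ft_force: [-2.5, 26.2, 8.3]
width: 0.0118
grip_force: 19.9
```

{"fn": "jog_arm", "kwargs": {"plan": [[0,0,0,0,-2,0,-1],[0,0,0,0,-2,0,-0.3],[0,0,0,0,-2,0,-0.3],[0,0,0,0,-2,0,-0.3],[0,0,0,0,-2,0,-0.3],[0,0,0,0,-2,0,-0.3],[0,0,0,0,-2,-20,0.5],[0,0,0,0,-2,-60,0.8],[0,0,0,0,-2,-110,0.8]]}}

```text
time: 6.6
ee_pos: [0.5228, -0.1922, 0.216]
eef_rot: [0.996, 0.084, 0.002, -0.0]
ft_force: [1.1, -0.3, 0.3]
width: 0.0467
grip_force: 0.0
```

```bash
python3 - <<'E'
from h import *
g=[.5458,.2555]
rows(([.5,0.03,.22],-50,0),(g+[.16],-24,0),(g+[.052],-24,0))
from bench import camera
c=camera("top");pickle.dump(c,open("pics/top2.pkl","wb"))
im=c["image"].astype(int);P=cloud(c)
m=(im[...,0]>150)&(im[...,1]<90)&(im[...,2]<90)&(P[...,2]>.12)&(P[...,2]<.14); m[:,:420]=0;m[:,520:]=0;m[:200]=0;m[260:]=0
print(m.sum(),P[m].mean(0))
E
```

```text
t 6.6 pos [ 0.5228 -0.1922  0.216 ] w 0.0467 F [ 1.1 -0.3  0.3] j [-0.39  0.21  0.77  1.69 -0.16  1.3  -0.99]
[0.0, -0.004, -0.529] [15.0, -223.0, -4.0]
[0.001, -0.004, -0.983] [98.0, -437.0, 57.0]
[0.001, -0.004, -0.983] [97.0, -437.0, 165.0]
0 [nan nan nan]<stdin>:8: RuntimeWarning: Mean of empty slice.
  ret = um.true_divide(
```

{"fn": "jog_arm", "kwargs": {"plan": [[0,0,-0.15,15,-60,0,0.3],[0,0,-0.98,97,-437,-2,0.3],[0,0,-0.98,97,-437,-2,0.3],[0,0,-0.98,97,-437,-2,0.3],[0,0,-0.98,97,-437,-2,0.3],[0,0,-0.98,97,-437,-2,0.3],[0,0,-0.98,97,-437,-2,0.3],[0,0,-0.98,97,-437,-2,0.3],[0,0,-0.98,97,-437,-2,0.3],[0,0,-0.98,97,-437,57,0.3],[0,0,-0.98,97,-437,57,0.3],[0,0,-0.98,97,-437,57,0.3]]}}

```text
time: 7.85
ee_pos: [0.5455, 0.2532, 0.1584]
eef_rot: [0.84, 0.543, 0.001, 0.002]
ft_force: [-0.2, -0.0, 1.0]
width: 0.0567
grip_force: 0.0
```

```bash
python3 - <<'E'
from h import *
g=[.5458,.2555]
rows((g+[.16],-24,0),(g+[.054],-24,0))
from bench import camera
c=camera("top");pickle.dump(c,open("pics/top2.pkl","wb"))
im=c["image"].astype(int);P=cloud(c)
m=(im[...,0]>150)&(im[...,1]<90)&(im[...,2]<90)&(P[...,2]>.122)&(P[...,2]<.14); m[:,:420]=0;m[:,520:]=0;m[:200]=0;m[260:]=0
print(m.sum(),P[m].mean(0))
E
```

```text
t 7.85 pos [0.5455 0.2532 0.1584] w 0.0567 F [-0.2 -0.   1. ] j [-0.82  0.33  0.38  1.63 -0.13  1.2  -0.84]
[0.004, -0.0, -0.004] [2.0, -1.0, -2.0]
[0.004, -0.0, -0.004] [2.0, -1.0, 104.0]
89 [ 0.52599632 -0.18430143  0.134074  ]
```

{"fn": "jog_arm", "kwargs": {"plan": [[0,0,0,2,-1,30,0.3],[0,0,0,2,-1,60,0.3],[0,0,0,2,-1,85,0.3],[0,0,0,2,-1,104,0.3],[0,0,0,2,-1,104,0.3],[0,0,0,2,-1,104,-1],[0,0,0,2,-1,104,-1],[0,0,0,2,-1,104,-1],[0,0,0,2,-1,104,-1],[0,0,0,2,-1,104,-1],[0,0,0,2,-1,104,-1],[0,0,0,2,-1,104,-1]], "squeeze": 35}}

```text
time: 9.1
ee_pos: [0.5468, 0.2574, 0.0559]
eef_rot: [0.839, 0.544, 0.003, 0.001]
ft_force: [-0.0, 0.6, 1.1]
width: 0.0121
grip_force: 35.0
```

{"fn": "jog_arm", "kwargs": {"plan": [[0,0,0,0,0,0,-1],[0,0,0,0,0,0,-1],[0,0,0,0,0,0,-1]]}}

```text
time: 9.4
ee_pos: [0.5468, 0.2574, 0.0559]
eef_rot: [0.839, 0.544, 0.003, 0.001]
ft_force: [-1.1, -0.4, 2.5]
width: 0.0117
grip_force: 35.0
```

```bash
python3 - <<'E'
from h import *
rows(([.5458,.2555,.054],-24,0))
E
```

```text
t 9.4 pos [0.5468 0.2574 0.0559] w 0.0117 F [-1.1 -0.4  2.5] j [-0.8   0.44  0.36  1.72 -0.17  1.01 -0.81]
[0.006, -0.004, -0.002] [-2.0, -0.0, 2.0]
```

{"fn": "jog_arm", "kwargs": {"plan": [[0,0,0,0,0,-8,-1],[0,0,0,0,0,-20,-1],[0,0,0,0,0,-40,-1],[0,0,0,0,0,-65,-1],[0,0,0,0,0,-95,-1],[0,0,0,0,0,-125,-1],[0,0,0,0,0,-155,-1],[0,0,0,0,0,-180,-1],[0,0,0,0,0,-195,-1],[0,0,0,0,0,-200,-1],[0,0,0,0,0,-200,-1]]}}

```text
time: 10.5
ee_pos: [0.5454, 0.2571, 0.2559]
eef_rot: [0.839, 0.544, 0.003, 0.001]
ft_force: [-0.7, -0.6, -3.2]
width: 0.0113
grip_force: 35.0
```

```bash
cat >> h.py <<'E'
def pour(th,Lz,lx=.030,ly=0.0,yaw=10.5,C=(.512,-.051)):
    a=np.radians(yaw); xd=np.array([np.cos(a),np.sin(a)]); yd=np.array([-xd[1],xd[0]])
    s,c=np.sin(np.radians(th)),np.cos(np.radians(th))
    L=np.array(C)+lx*xd+ly*yd; p=L+xd*(.060*c-.072*s+.019*s)
    return [*p,Lz+.060*s+.072*c-.019*c],yaw,th
E
python3 - <<'E'
from h import *
c=pickle.load(open("pics/top0.pkl","rb"));P=cloud(c)
for x in np.arange(.45,.8,.05): print(round(x,2),[round(float(P[(abs(P[...,0]-x)<.025)&(abs(P[...,1]-y)<.025)][:,2].max()),2) for y in np.arange(.3,-.2,-.05)])
rows(([.575,.11,.256],-8,0),(pour(0,.19)[0],10.5,0),pour(0,.115),pour(20,.105),pour(40,.105),pour(50,.105))
E
```

```text
0.45 [0.01, 0.01, 0.01, 0.01, 0.08, 0.08, 0.1, 0.1, 0.1, 0.1]
0.5 [0.03, 0.08, 1.03, 0.01, 0.11, 0.08, 0.1, 0.14, 0.1, 0.1]
0.55 [0.09, 0.09, 0.09, 0.01, 0.01, 0.09, 0.1, 0.11, 0.1, 0.1]
0.6 [0.03, 0.03, 0.03, 0.01, 0.01, 0.09, 0.1, 0.1, 0.1, 0.09]
0.65 [0.01, 0.01, 0.01, 0.01, 0.16, 0.16, 0.01, 0.01, 0.01, 0.01]
0.7 [0.01, 0.01, 0.01, 0.1, 0.16, 0.16, 0.01, 0.04, 0.01, 0.01]
0.75 [0.04, 0.04, 0.01, 0.11, 0.11, 0.11, 0.05, 0.06, 0.02, 0.02]
t 10.5 pos [0.5454 0.2571 0.2559] w 0.0113 F [-0.7 -0.6 -3.2] j [-0.84  0.27  0.4   1.5  -0.1   1.39 -0.86]
[0.006, -0.003, -0.281] [-122.0, 87.0, -0.0]
[0.007, -0.002, -0.604] [-244.0, 169.0, 13.0]
[0.007, -0.002, -0.604] [-244.0, 169.0, 88.0]
[-0.331, 0.103, -0.598] [-256.0, 151.0, 80.0]
[-0.67, 0.209, -0.58] [-271.0, 129.0, 71.0]
[-0.838, 0.261, -0.566] [-279.0, 118.0, 70.0]
```

{"fn": "jog_arm", "kwargs": {"plan": [[0,0,-0.02,-7,5,0,-1],[0,0,-0.06,-24,17,0,-1],[0,0,-0.12,-46,32,0,-1],[0,0,-0.18,-71,49,0,-1],[0,0,-0.24,-95,66,0,-1],[0,0,-0.3,-120,83,0,-1],[0,0,-0.36,-144,100,0,-1],[0,0,-0.42,-168,117,0,-1],[0,0,-0.48,-192,134,0,-1],[0,0,-0.53,-215,149,0,-1],[0,0,-0.58,-233,161,0,-1],[0,0,-0.604,-244,169,0,-1]]}}

```text
time: 11.7
ee_pos: [0.5993, -0.0371, 0.2541]
eef_rot: [0.64, 0.769, 0.001, 0.002]
ft_force: [0.4, 0.9, -2.6]
width: 0.0116
grip_force: 35.0
```

```bash
python3 - <<'E'
from h import *
rows(pour(0,.115),*[pour(t,.105) for t in (10,20,25,30,35,40,50)])
from bench import camera
import cv2
c=camera("top"); s=camera("side")
a=cv2.resize(c["image"][120:290,340:520,::-1],(450,425),interpolation=cv2.INTER_CUBIC)
b=cv2.resize(s["image"][150:390,270:470,::-1],(350,420),interpolation=cv2.INTER_CUBIC)
o=np.zeros((425,800,3),np.uint8);o[:,:450]=a;o[:420,450:]=b;cv2.imwrite("pics/v2.png",o)
E
```

```text
t 11.7 pos [ 0.5993 -0.0371  0.2541] w 0.0116 F [ 0.4  0.9 -2.6] j [-0.42  0.27  0.5   1.51 -0.13  1.39  0.27]
[0.004, 0.001, -0.001] [2.0, 1.0, 86.0]
[-0.17, 0.001, -0.001] [2.0, -9.0, 86.0]
[-0.345, 0.001, -0.001] [2.0, -20.0, 79.0]
[-0.432, 0.001, -0.001] [2.0, -27.0, 76.0]
[-0.519, 0.001, -0.001] [2.0, -33.0, 73.0]
[-0.607, 0.001, -0.001] [2.0, -40.0, 71.0]
[-0.694, 0.001, -0.001] [2.0, -47.0, 70.0]
[-0.868, 0.001, -0.0] [2.0, -61.0, 69.0]
```

View pics/v2.png

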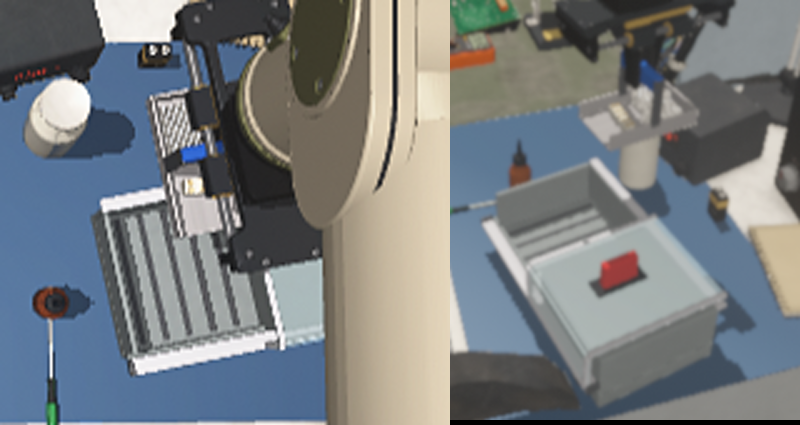

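{"fn": "jog_arm", "kwargs": {"plan": [[0,0,0,2,1,8,-1],[0,0,0,2,1,24,-1],[0,0,0,2,1,42,-1],[0,0,0,2,1,60,-1],[0,0,0,2,1,75,-1],[-0.03,0,0,2,0,83,-1],[-0.08,0,0,2,-3,86,-1],[-0.17,0,0,2,-9,86,-1],[-0.26,0,0,2,-15,83,-1],[-0.345,0,0,2,-20,79,-1],[-0.39,0,0,2,-24,77,-1],[-0.432,0,0,2,-27,76,-1]]}}

```text
time: 13.0
ee_pos: [0.5727, -0.0364, 0.1792]
eef_rot: [0.624, 0.75, 0.168, 0.139]
ft_force: [-0.7, -0.7, -3.3]
width: 0.0119
grip_force: 35.0
```

```bash
python3 - <<'E'
from h import *
rows(*[pour(t,.105) for t in (25,30,35,40,50)])
E
```

```text
t 13.0 pos [ 0.5727 -0.0364  0.1792] w 0.0119 F [-0.7 -0.7 -3.3] j [-0.44 -0.07  0.47  2.07 -0.1   0.71  0.28]
[0.004, -0.001, 0.0] [-3.0, -1.0, 1.0]
[-0.083, -0.001, 0.0] [-3.0, -5.0, -4.0]
[-0.17, -0.001, -0.0] [-3.0, -11.0, -9.0]
[-0.258, -0.001, -0.0] [-3.0, -16.0, -13.0]
[-0.432, -0.001, -0.0] [-3.0, -29.0, -20.0]
```

{"fn": "jog_arm", "kwargs": {"plan": [[-0.03,0,0,-1,-2,-1,-1],[-0.06,0,0,-2,-4,-3,-1],[-0.085,0,0,-3,-5,-4,-1],[-0.115,0,0,-3,-7,-6,-1],[-0.145,0,0,-3,-9,-8,-1],[-0.17,0,0,-3,-11,-9,-1],[-0.2,0,0,-3,-13,-10,-1],[-0.23,0,0,-3,-15,-12,-1],[-0.258,0,0,-3,-16,-13,-1],[-0.258,0,0,-3,-16,-13,-1],[-0.258,0,0,-3,-16,-13,-1],[-0.258,0,0,-3,-16,-13,-1]]}}

```text
time: 14.2
ee_pos: [0.5548, -0.0438, 0.1848]
eef_rot: [0.601, 0.723, 0.262, 0.218]
ft_force: [0.9, 0.1, -1.3]
width: 0.0113
grip_force: 35.0
```

```bash
python3 - <<'E'
from h import *
rows(*[pour(t,.105) for t in (25,40,50,60)])
from bench import camera
import cv2
c=camera("top"); s=camera("side")
a=cv2.resize(c["image"][120:290,340:520,::-1],(400,378),interpolation=cv2.INTER_CUBIC)
b=cv2.resize(s["image"][170:350,270:410,::-1],(400,514),interpolation=cv2.INTER_CUBIC)
o=np.zeros((514,800,3),np.uint8);o[:378,:400]=a;o[:,400:]=b;cv2.imwrite("pics/v3.png",o)
E
```

```text
t 14.2 pos [ 0.5548 -0.0438  0.1848] w 0.0113 F [ 0.9  0.1 -1.3] j [-0.44 -0.26  0.5   2.3  -0.13  0.4   0.38]
[0.26, 0.0, 0.0] [1.0, 10.0, 17.0]
[-0.001, 0.0, 0.0] [1.0, -2.0, -0.0]
[-0.176, -0.0, 0.0] [1.0, -12.0, -10.0]
[-0.35, -0.0, 0.0] [1.0, -23.0, -18.0]
```

View pics/v3.png

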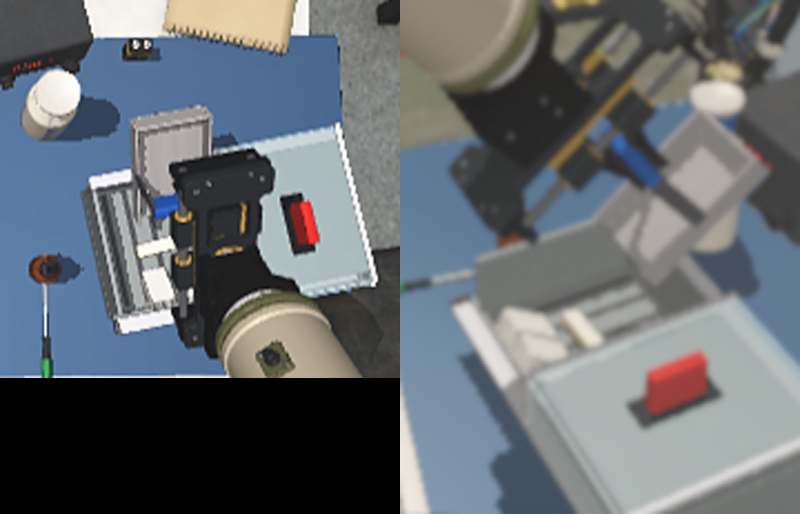

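```bash
python3 - <<'E'
from h import *
rows(pour(35,.14),pour(0,.21),([.575,.11,.26],-8,0),([.546,.257,.26],-24,0))
E
```

```text
t 14.3 pos [ 0.5548 -0.044   0.1848] w 0.0118 F [-0.3  0.1 -1.9] j [-0.44 -0.26  0.5   2.3  -0.13  0.4   0.38]
[0.086, 0.0, 0.0] [1.0, 25.0, -22.0]
[0.697, 0.0, 0.0] [1.0, 86.0, -30.0]
[0.691, -0.112, 0.31] [148.0, 85.0, -27.0]
[0.675, -0.209, 0.577] [298.0, 84.0, -28.0]
```

{"fn": "jog_arm", "kwargs": {"plan": [[0.086,0,0,1,25,-22,-1],[0.17,0,0,1,35,-25,-1],[0.697,0,0,1,86,-30,-1],[0.697,0,0,1,86,-30,-1],[0.697,0,0,1,86,-30,-1],[0.697,0,0,1,86,-30,-1],[0.691,-0.112,0.31,148,85,-27,-1],[0.691,-0.112,0.31,148,85,-27,-1],[0.691,-0.112,0.31,148,85,-27,-1],[0.675,-0.209,0.577,298,84,-28,-1],[0.675,-0.209,0.577,298,84,-28,-1],[0.675,-0.209,0.577,298,84,-28,-1]]}}

```text
time: 15.5
ee_pos: [0.5475, 0.2497, 0.26]
eef_rot: [0.84, 0.543, 0.001, 0.0]
ft_force: [1.0, 0.6, -1.8]
width: 0.0114
grip_force: 35.0
```

```bash
python3 - <<'E'
from h import *
rows(([.546,.257,.26],-24,0),([.546,.257,.0575],-24,0))
from bench import camera
import cv2
c=camera("top");pickle.dump(c,open("pics/top4.pkl","wb"))
P=cloud(c); R_=P[185:270,370:520]; a=.185
d=R_[...,:2]-np.array([.512,-.051]); X=d@[np.cos(a),np.sin(a)];Y=d@[-np.sin(a),np.cos(a)]
m=(abs(X)<.066)&(abs(Y)<.062); print("chamber z max",R_[m][:,2].max(),np.percentile(R_[m][:,2],[50,90,97]))
cv2.imwrite("pics/v4.png",np.hstack([cv2.resize(c["image"][180:270,375:475,::-1],(500,450),interpolation=cv2.INTER_CUBIC)]))
E
```

```text
t 15.5 pos [0.5475 0.2497 0.26  ] w 0.0114 F [ 1.   0.6 -1.8] j [-0.78  0.26  0.34  1.49 -0.09  1.4  -0.86]
[0.001, -0.001, -0.005] [6.0, -4.0, -0.0]
[0.001, -0.001, -0.005] [6.0, -5.0, 202.0]
chamber z max 0.07182637502601907 [0.02928824 0.050641   0.06350851]
```

View pics/v4.png

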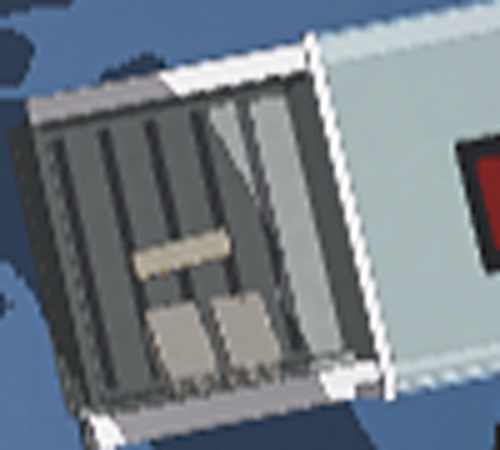

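{"fn": "jog_arm", "kwargs": {"plan": [[0,0,0,6,-4,20,-1],[0,0,0,6,-4,60,-1],[0,0,0,6,-5,100,-1],[0,0,0,6,-5,140,-1],[0,0,0,6,-5,170,-1],[0,0,0,6,-5,190,-1],[0,0,0,6,-5,198,-1],[0,0,0,6,-5,202,-1],[0,0,0,6,-5,204,-1],[0,0,0,6,-5,204,-1]]}}

```text
time: 16.55
ee_pos: [0.5464, 0.2555, 0.0569]
eef_rot: [0.839, 0.545, 0.001, -0.0]
ft_force: [-1.0, -0.7, -1.4]
width: 0.0118
grip_force: 35.0
```

{"fn": "jog_arm", "kwargs": {"plan": [[0,0,0,0,0,1,-1],[0,0,0,0,0,2,-1],[0,0,0,0,0,2,-1]]}}

```text
time: 16.85
ee_pos: [0.5466, 0.2555, 0.0559]
eef_rot: [0.839, 0.545, 0.001, -0.0]
ft_force: [-4.2, -1.0, 9.5]
width: 0.0118
grip_force: 35.0
```

Contact; release and rise.

{"fn": "jog_arm", "kwargs": {"plan": [[0,0,0,0,0,1,0],[0,0,0,0,0,1,0],[0,0,0,0,0,1,0],[0,0,0,0,0,1,0],[0,0,0,0,0,1,0],[0,0,0,0,0,-10,0],[0,0,0,0,0,-40,0],[0,0,0,0,0,-85,0],[0,0,0,0,0,-130,0],[0,0,0,0,0,-160,0],[0,0,0,0,0,-160,0]]}}

```text
time: 17.95
ee_pos: [0.5479, 0.2559, 0.22]
eef_rot: [0.839, 0.545, 0.005, -0.0]
ft_force: [1.1, -0.1, 0.9]
width: 0.0437
grip_force: 0.0
```

```bash
python3 - <<'E'
from h import *
h=[.526,-.187]
rows((h+[.20],-79.5,0),(h+[.105],-79.5,0))
E
```

```text
t 17.95 pos [0.5479 0.2559 0.22  ] w 0.0437 F [ 1.1 -0.1  0.9] j [-0.78  0.28  0.33  1.55 -0.1   1.32 -0.86]
[0.001, -0.01, 0.968] [-414.0, 160.0, 18.0]
[0.001, -0.01, 0.968] [-414.0, 160.0, 113.0]
```

{"fn": "jog_arm", "kwargs": {"plan": [[0,-0.01,0.968,-414,160,8,0.1],[0,-0.01,0.968,-414,160,8,0.1],[0,-0.01,0.968,-414,160,8,0.1],[0,-0.01,0.968,-414,160,8,0.1],[0,-0.01,0.968,-414,160,8,0.1],[0,-0.01,0.968,-414,160,8,0.1],[0,-0.01,0.968,-414,160,8,0.1],[0,-0.01,0.968,-414,160,8,0.1],[0,-0.01,0.968,-414,160,8,0.1],[0,-0.01,0.968,-414,160,8,0.1],[0,-0.01,0.968,-414,160,30,0.1],[0,-0.01,0.968,-414,160,60,0.1]]}}

```text
time: 19.15
ee_pos: [0.5244, -0.1885, 0.1542]
eef_rot: [0.996, 0.092, -0.002, 0.002]
ft_force: [0.7, 0.7, -0.7]
width: 0.048
grip_force: 0.0
```

```bash
python3 - <<'E'
from h import *
h=[.526,-.187]
rows((h+[.20],-79.5,0),(h+[.105],-79.5,0))
E
```

```text
t 19.15 pos [ 0.5244 -0.1885  0.1542] w 0.048 F [ 0.7  0.7 -0.7] j [-0.34  0.27  0.7   1.76 -0.18  1.18 -0.97]
[0.005, 0.005, 0.0] [2.0, -1.0, -46.0]
[0.005, 0.005, 0.0] [2.0, -1.0, 49.0]
```

{"fn": "jog_arm", "kwargs": {"plan": [[0,0,0,2,-1,20,0.1],[0,0,0,2,-1,40,0.1],[0,0,0,2,-1,48,0.1],[0,0,0,2,-1,48,0.1],[0,0,0,2,-1,48,-1],[0,0,0,2,-1,48,-1],[0,0,0,2,-1,48,-1],[0,0,0,2,-1,48,-1],[0,0,0,2,-1,48,-1],[0,0,0,2,-1,48,-1],[0,0,0,2,-1,48,-1],[0,0,0,2,-1,48,-1]], "squeeze": 20}}

```text
time: 20.35
ee_pos: [0.5251, -0.1861, 0.1059]
eef_rot: [0.996, 0.092, -0.004, 0.002]
ft_force: [-2.4, 4.3, 5.2]
width: 0.012
grip_force: 20.0
```

```bash
python3 - <<'E'
from h import *
p=np.array([.526,-.187,.105]);y=np.array([-.19,.982,0])
rows((p,-79.2,0),(p+y*.135,-79.2,0))
E
```

```text
t 20.35 pos [ 0.5251 -0.1861  0.1059] w 0.012 F [-2.4  4.3  5.2] j [-0.32  0.33  0.68  1.81 -0.23  1.09 -0.94]
[0.003, 0.008, -0.003] [1.0, 1.0, 1.0]
[0.003, 0.008, -0.003] [-0.0, -134.0, 1.0]
```

{"fn": "jog_arm", "kwargs": {"plan": [[0,0,0,0,-12,0,-1],[0,0,0,0,-28,0,-1],[0,0,0,0,-45,0,-1],[0,0,0,0,-62,0,-1],[0,0,0,0,-80,0,-1],[0,0,0,0,-97,0,-1],[0,0,0,0,-112,0,-1],[0,0,0,0,-122,0,-1],[0,0,0,0,-126,0,-1],[0,0,0,0,-126,0,-1]]}}

```text
time: 21.35
ee_pos: [0.5011, -0.0625, 0.1058]
eef_rot: [0.996, 0.092, -0.004, 0.002]
ft_force: [-9.2, -0.0, 12.5]
width: 0.0118
grip_force: 20.0
```

{"fn": "jog_arm", "kwargs": {"plan": [[0,0,0,0,-4,0,-1],[0,0,0,0,-8,0,-1],[0,0,0,0,-9,0,-1],[0,0,0,0,-9,0,-1]]}}

```text
time: 21.75
ee_pos: [0.4995, -0.0545, 0.1058]
eef_rot: [0.996, 0.092, -0.004, 0.002]
ft_force: [-8.6, -2.3, 13.5]
width: 0.0122
grip_force: 20.0
```

{"fn": "jog_arm", "kwargs": {"plan": [[0,0,0,0,-2,0,-1],[0,0,0,0,-3,0,-1],[0,0,0,0,-3,0,-1],[0,0,0,0,-3,0,-1]]}}

```text
time: 22.15
ee_pos: [0.4993, -0.0534, 0.1058]
eef_rot: [0.996, 0.091, -0.004, 0.003]
ft_force: [-4.9, -8.3, 10.5]
width: 0.0121
grip_force: 20.0
```

{"fn": "jog_arm", "kwargs": {"plan": [[0,0,0,0,-1,0,-1],[0,0,0,0,-1,0,-1],[0,0,0,0,0,0,0],[0,0,0,0,0,0,0],[0,0,0,0,0,0,0],[0,0,0,0,0,0,0],[0,0,0,0,0,0,0],[0,0,0,0,0,-30,0],[0,0,0,0,0,-75,0],[0,0,0,0,0,-120,0],[0,0,0,0,0,-170,0]]}}

```text
time: 23.25
ee_pos: [0.5003, -0.0505, 0.2766]
eef_rot: [0.996, 0.092, -0.004, 0.002]
ft_force: [0.4, 1.4, -0.1]
width: 0.0435
grip_force: 0.0
```

```bash
python3 - <<'E'
from h import *
rows(([.42,.22,.29],-60,0))
E
```

```text
t 23.25 pos [ 0.5003 -0.0505  0.2766] w 0.0435 F [ 0.4  1.4 -0.1] j [-0.62  0.02  0.64  1.72 -0.01  1.42 -1.36]
[0.002, 0.009, -0.34] [-30.0, -281.0, -14.0]
```

{"fn": "jog_arm", "kwargs": {"plan": [[0,0,-0.34,-30,-281,-14,0],[0,0,-0.34,-30,-281,-14,0],[0,0,-0.34,-30,-281,-14,0],[0,0,-0.34,-30,-281,-14,0],[0,0,-0.34,-30,-281,-14,0],[0,0,-0.34,-30,-281,-14,0],[0,0,-0.34,-30,-281,-14,0],[0,0,-0.34,-30,-281,-14,0],[0,0,-0.34,-30,-281,-14,0]]}}

```text
time: 24.15
ee_pos: [0.4207, 0.2191, 0.2882]
eef_rot: [0.966, 0.258, -0.004, 0.002]
ft_force: [-0.1, 0.1, -0.4]
width: 0.0437
grip_force: 0.0
```

```bash
python3 - <<'E'
from h import *
from bench import camera
import cv2
c=camera("top");P=cloud(c);im=c["image"].astype(int)
m=(im[...,0]>150)&(im[...,1]<90)&(im[...,2]<90)&(P[...,2]>.122)&(P[...,2]<.14); m[:,:390]=0;m[:,520:]=0;m[:200]=0;m[260:]=0
print(m.sum(),P[m].mean(0), np.linalg.norm(P[m].mean(0)[:2]-[.526,-.1843]))
cv2.imwrite("pics/v5.png",cv2.resize(c["image"][120:300,180:520,::-1],(800,424),interpolation=cv2.INTER_CUBIC))
E
```

```text
92 [ 0.50032277 -0.05197576  0.13410361] 0.13479252820556958
```

View pics/v5.png

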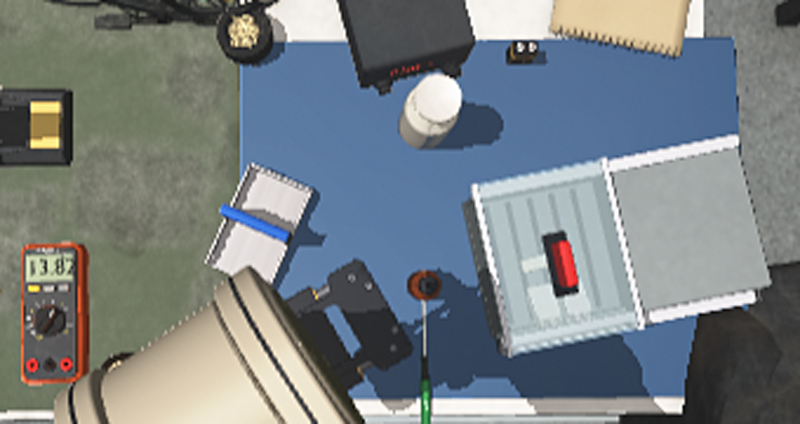

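The final picture shows the guard shut, with the handle at about (560,263) and 134.8 mm of travel back from the open stop. The tray is empty and flat at (260,222), and the bystanders in view have not moved.

```bash
python3 -c "
from bench import order; print(order.close_job())"
```

```text
the job is handed in; nothing more can be done
None
```

The job is handed in: both heatsinks and the terminal block are in the dryer's chamber, the empty tray is flat on the bench, the guard is fully shut, and the bystanders were left where they stood.

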